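# Vent the leak-test chamber and crack its lid off the seal

### The arm

A 6-joint arm with a two-finger parallel gripper is mounted at the origin on the work surface. World frame = base frame: x ahead of the robot, y to its left, z up, the work surface at z = 0. Lengths are in m, angles in rad, forces in N, time in s.
With the tool pointing down it reaches from about 0.35 to 0.725 m from the base axis. Payload 4.3 kg.
Tool frame: the origin (TCP) lies at the very end of the fingers, on their centre line; the grasp point (between the pads) lies 19 mm behind it; z points along the fingers, y is the line along which they close (so a half turn about z gives the same grasp; the last joint's range is limited). The gripper opens to 85 mm and grips with 20 to 120 N. Pads are 22 mm wide; open, the fingers measure 114 mm over their backs; the gripper's body (76 mm by 85 mm) begins 54 mm behind the grasp point. The pads swing forward as they close: fully open they stand 13 mm farther back than shut.
Start: joints at [-1.309, 0.377, 0.081, 1.274, 0, 1.46], TCP at [0.209, -0.536, 0.231] pointing down, gripper open.
Joint ranges: [-2.72, 2.72], [-0.84, 1.66], [-1.02, 1.22], [-1.77, 2.12], [-1.37, 1.28], [-3.14, 3.14]. Speed limits (rad/s): [2.57, 2.57, 3.14, 3.14, 3.14, 3.14].

### API

Orientations are given as a rotation vector (axis times angle).
In Python, from bench import arm, eyes, finder gives the robot as it stands.
- The arm moves only by the tool move_tool, called after "Request:" as name(argument=value, ...) on one line, values as JSON. Schema: {"type":"object","properties":{"ticks":{"type":"array","items":{"type":"array","items":{"type":"number"},"minItems":6,"maxItems":6},"minItems":1,"maxItems":20},"aperture":{"type":"number"},"force":{"type":"number"},"only":{"type":"string"},"quiet":{"type":"boolean"},"lines":{"type":"string"}},"required":["ticks"],"additionalProperties":false}. ticks is a list of rows, 1 to 20 of them, each of 6 numbers: dx, dy, dz in a scale on which 1.0 is 0.5 m, then a rotation vector rx, ry, rz in a scale on which 1.0 is 2 rad; each row is the pose to reach, as a shift and turn from the pose commanded when the call began, along the tool's axes at that moment; what a row does not reach only later rows make up. A row lasts 1/10 s, in which the tool goes at most 0.05 m and 0.15 rad, less where a joint would pass 70% of its speed; a pose out of reach is approached as far as the arm can. aperture is the finger opening in m, set as the call begins (left out keeps the last). The fingers move at their own pace and stop on an object; force is the grip in N (left out, the last holds). Time passes only in rows, so rows that do not move let the fingers close. The tool returns the time, the measured TCP pose, the force, the opening and the grip force at its end. only (a regular expression) keeps the lines of the reply that match it, lines (a string "A,B") keeps lines A to B, and quiet returns only ok. No shift or turn number may pass 1 either way. Input that does not fit is refused with a message, and nothing moves.
- arm.get_state(): the state, without advancing time (a new reading comes with each control period).
- eyes.camera(name): name is "scene" or "top"; returns the picture (420x560x3 uint8, red, green, blue); there is no depth.
- eyes.calibration(name): a dict with "camera_matrix" (3x3 intrinsics, pixels), "origin" and "orientation" of the camera in the world. Camera axes: x right, y down, z forward; pixel columns grow to the right and rows downward; lengths in m; the calibration is good to about 2 mm. A picture is of the moment at which its call begins. calibration takes no time and is no camera call.
- arm.job_done(): hands the job in; it is judged then, once.
Trained networks look in the newest picture that a camera, given by its name, has taken for a name from the list of things; names that differ only in an ending like _2 or _b are one class to them, and where a whole thing is asked for, a point or a joint stands for the part that bears it (a point fixed in the world has none). Each returns a list of dicts, best first, with "score" (0 to 1); they miss things now and then, are a little off and sometimes report something else, mostly with a low value. They report only what shows in the picture. A call takes as long as a camera call.
- finder.spot_in(camera, label): "bbox" ([left, top, right, bottom] in pixels, round what is visible of it).
- finder.cut_out(camera, label): "pixels" (420x560 bool, what is visible of it) and "bbox" ([left, top, right, bottom] in pixels, round what is visible of it).
The state is a dict: "t": time; "joint_pos": joint angles; "qvel": joint speeds; "joint_efforts": joint torques, N m; "ee_pos": TCP position; "eef_rot": TCP orientation; "force": force on the tool from outside, world axes, zero at the start; "moment": the same for the moment, N m; "width": finger opening in m; "gripper_force": force on a finger pad.
Only numpy, scipy, OpenCV 4.12 (cv2) and the standard library are available. Lean on these libraries where they do the work, as an engineer would, in place of code of your own. Each camera call takes 0.05 s, during which the arm holds its last target. There are 200 camera calls.

### The job

The battery pack in the vacuum leak-test chamber has finished its test. Press the vent lever beside the chamber down until its detent keeps it down by itself, then take the lid by its handle, pull it free of its sticky seal and hold it just ajar, about 3 cm at the front edge, so that the seal ring can be looked over; do not let it fly up past 7 cm when it lets go. Finish while still holding the lid there, and leave the spare pack, the charger and the screwdriver where they are.

Things in the scene. Friction and masses are not known exactly. Their poses are not given: they have to be found in the camera images.
- station: Leak-test station, fixed: base plate 270 (x) x 400 (y) mm. Origin: centre of its footprint on the bench; x from its front to its rear, y to its left, z up. Aluminium chamber 220 (x) x 260 (y) mm centred at y = +50, wall top 130 mm high; gauge on its front wall, to x = -137. Right, at y = -155: valve block, 62 mm high, with the lever; detent post 86 mm high at x = -105, y = -173 to -185.
- lever_pivot (a joint): Angle of the vent lever: 0 = up (sprung), grows as it is pressed down, 0.41 rad = fully down on its stop. On the pad the return spring asks 3 to 4 N, and from 0.27 to 0.34 rad the detent up to 12 N; then it snaps on to the stop and the detent keeps it there (0.40 to 0.41). Released before about 0.39 rad it springs back up.
- lever: The vent lever: steel arm with a black pad 44 mm long, 30 wide, 10 thick, centred 135 mm from the pivot. Origin on the pivot axis (station x = -30, y = -155, height 78 mm), which runs along the station's y. Up, it points to the station's front (-x) and rises at 0.36 rad (21 degrees); fully down it is 3 degrees below level.
- lever_pad (a point): Centre of the upper face of the lever's pad, 6 mm above the arm's middle line: press here. About 131 mm above the bench when up, 77 mm when fully down; the way is an arc about the pivot.
- lid_hinge (a joint): Opening of the lid: 0 = shut on its seal, grows as the front edge rises (0.125 rad = 30 mm at the front edge). Lever up: vacuum keeps it shut. Lever down: the seal still sticks; the pull at the handle rises to 15 to 22 N within the first 3 mm, then falls, by 10 mm, to 4 to 6 N, the lid's weight. Let go, the lid falls shut.
- lid: The lid: 238 (x) x 272 (y) x 14 mm, about 0.75 kg, aluminium frame round a clear window, bridge handle on top near the front edge. Origin on the hinge axis (station x = +123, y = +50, height 138 mm), which runs along the station's y at the rear; shut, its axes are the station's. Underside 4 mm below the origin, front edge at x = -241 mm.
- lid_handle (a point): Middle of the handle's bar: round steel, 12 mm thick, running along the station's y, 104 mm free between its two posts, 208 mm in front of the hinge axis, its centre 34 mm above the lid's top face (182 mm above the bench when shut).
- lid_front (a point): Middle of the lid's front lower edge. Its height above seal_front is the opening at the front edge.
- seal_front (a point): Fixed point of the station: where lid_front lies when the lid is shut, 134 mm above the bench.
- pack: Spare battery pack standing on the bench left of the station, 130 x 90 x 75 mm, 0.9 kg, loose. Origin at the centre of its underside. Leave it.
- charger: Charger on the bench right of the station, 170 x 120 x 70 mm, 0.8 kg, loose. Origin at the centre of its underside. Leave it.
- screwdriver: Screwdriver lying on the bench in front of the station, 200 mm long, loose. Leave it.

How it is judged:
On the way, in this order (a step that is already met when the one before it is completed fails the run):
1. the vent lever is down and stays there by its detent, no longer touched, with the lid still shut (value of joint lever_pivot above 0.37 rad and contact force between each of the arm, the fingers and lever below 0.1 N and value of joint lid_hinge below 0.03 rad), for 0.2 s.
2. the lid is free of its seal, more than 12 mm open at the front edge, pulled by the fingers (value of joint lid_hinge above 0.05 rad and contact force between the fingers and lid above 1 N), for 0.1 s.
At the end, for the whole second after the job is handed in: The fingers hold the lid still and ajar, 20 to 45 mm open at the front edge (0.083 to 0.188 rad), nothing else touching it, and the vent lever is down (over 0.37 rad), kept there by its detent and not by the robot (value of joint lid_hinge between 0.083 and 0.188 rad and velocity of joint lid_hinge between -0.05 and 0.05 rad/s and contact force between the fingers and lid above 1 N and contact force between lid and pack below 0.1 N and contact force between lid and charger below 0.1 N and contact force between lid and screwdriver below 0.1 N and value of joint lever_pivot above 0.37 rad and contact force between each of the arm, the fingers and lever below 0.1 N); the arm keeps its last pose, push and grip.
It fails at once if the lid flies up past 7 cm at its front edge (value of joint lid_hinge above 0.297 rad).
It fails at once if the spare pack is pushed more than 3 cm (distance of pack from where it was at the start of the episode above 0.03 m).
It fails at once if the charger is pushed more than 3 cm (distance of charger from where it was at the start of the episode above 0.03 m).
It fails at once if the screwdriver is pushed more than 3 cm (distance of screwdriver from where it was at the start of the episode above 0.03 m).
It also fails if it takes over 45 s, if anything falls off the work surface, if the arm or the gripper's body presses on something with over 40 N, if the wrist force passes 120 N, or if a joint passes its speed limit or range.

## Working session

There is one attempt and no reset: what is moved stays moved. The work goes in short steps, Python scripts to look and compute and a tool call to move; the robot and the scene stay as the last step left them, time stands still between calls to the robot, and variables do not carry over. Pictures are saved under pics/ and viewed, at most 10 in all, crops included, and the job is handed in when it is done.

```bash
ls; mkdir -p pics; python3 - <<'E'
from bench import arm, eyes, finder
import cv2,numpy as np
print(arm.get_state())
for c in("scene","top"):
    im=eyes.camera(c); cv2.imwrite(f"pics/{c}0.png",im[...,::-1])
    k=eyes.calibration(c); print(c,k)
    for l in("station","lever","lever_pad","lid","lid_handle","charger","pack","screwdriver"):
        print(l,[(np.round(d["bbox"]).tolist(),round(d["score"],2)) for d in finder.spot_in(c,l)][:3])
E
```

```text
pics
{'t': 0.0, 'joint_pos': array([-1.30934154e+00,  3.78116201e-01,  7.96407492e-02,  1.27438073e+00,
        1.59612999e-05,  1.46049386e+00]), 'qvel': array([-2.36509783e-05, -5.28214182e-04,  7.30568169e-04, -1.44144351e-03,
        1.41920935e-03, -8.81601568e-04]), 'joint_efforts': array([ 7.05094699e-04, -4.63606346e+01,  2.69874913e+01,  2.09232245e-02,
        5.66854612e-05,  9.65838822e-07]), 'ee_pos': array([ 0.20871266, -0.53509476,  0.23033627]), 'eef_rot': array([-3.08545658e+00, -5.80218193e-01,  2.19159121e-04]), 'force': array([-0.11951767,  0.02034321, -0.02145261]), 'moment': array([ 0.01417256,  0.00947429, -0.00737513]), 'gripper_force': 0.0, 'width': 0.08542593266733771}
scene {'camera_matrix': array([[384.20714204,   0.        , 280.19850677],
       [  0.        , 384.20714204, 215.65690168],
       [  0.        ,   0.        ,   1.        ]]), 'origin': array([1.06143288, 0.22703687, 0.93234756]), 'orientation': array([-1.50885144, -2.34604826,  0.64794926])}
station [([183.0, 144.0, 347.0, 300.0], 0.64), ([136.0, 157.0, 184.0, 213.0], 0.37)]
lever [([210.0
[... 434 characters left out ...]
0.        , 463.95389556, 203.70328184],
       [  0.        ,   0.        ,   1.        ]]), 'origin': array([0.45629746, 0.00786264, 1.36450729]), 'orientation': array([-2.14153156,  2.17267784, -0.10240086])}
station [([215.0, 136.0, 366.0, 253.0], 0.88)]
lever [([342.0, 185.0, 366.0, 245.0], 0.78)]
lever_pad [([240.0, 253.0, 304.0, 274.0], 0.73), ([348.0, 184.0, 367.0, 244.0], 0.63)]
lid [([346.0, 185.0, 368.0, 243.0], 0.64), ([216.0, 135.0, 330.0, 243.0], 0.61)]
lid_handle [([218.0, 138.0, 329.0, 241.0], 0.8)]
charger [([381.0, 162.0, 446.0, 231.0], 0.72)]
pack [([162.0, 192.0, 201.0, 244.0], 0.71)]
screwdriver [([266.0, 250.0, 304.0, 269.0], 0.76), ([216.0, 138.0, 368.0, 252.0], 0.19)]
```

```bash
python3 - <<'E'
import cv2
a=cv2.imread("pics/top0.png")[110:300,140:460]; cv2.imwrite("pics/topc.png",cv2.resize(a,None,fx=2.5,fy=2.5,interpolation=2))
a=cv2.imread("pics/scene0.png")[110:320,110:430]; cv2.imwrite("pics/scenec.png",cv2.resize(a,None,fx=2.5,fy=2.5,interpolation=2))
E
```

```text
(no output)
```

View pics/topc.png

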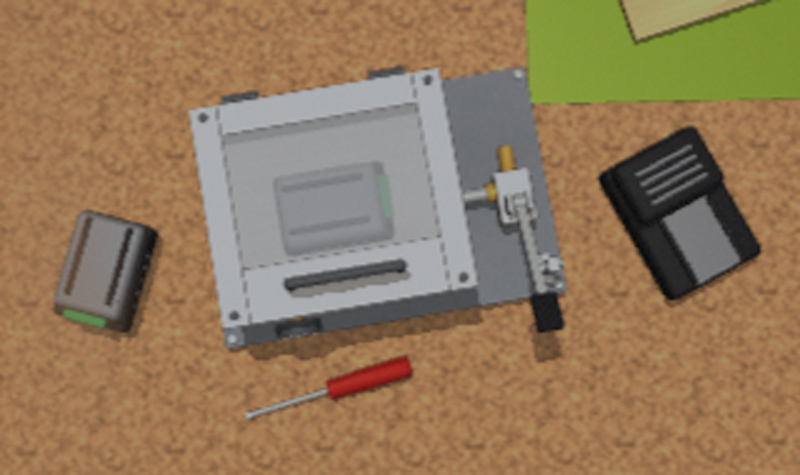

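View pics/scenec.png

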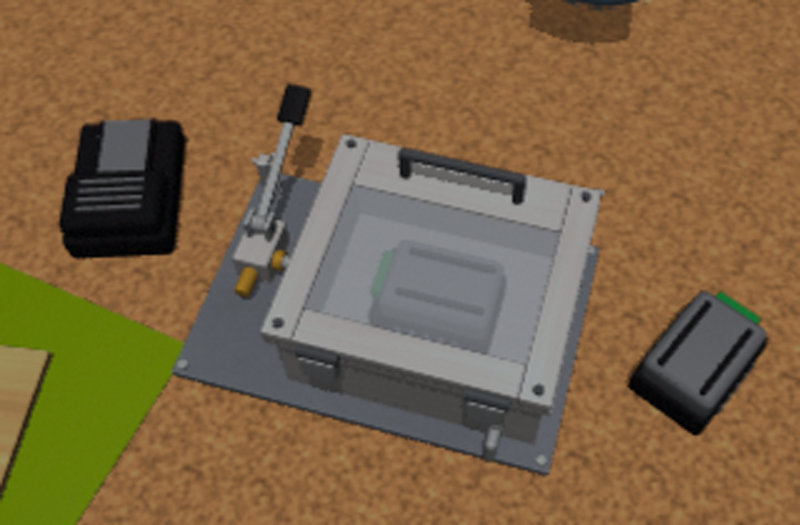

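The top view shows the station at a slight yaw, with lid corners at crop (190,110), (438,68), (477,288) and (230,328). The handle runs (288,285)–(405,266) and the pad is at (546,312). The scene view agrees with this. I'll fit the station pose from both.

```bash
cat > geo.py <<'E'
import numpy as np
from bench import eyes,arm
from scipy.spatial.transform import Rotation as R
from scipy.optimize import least_squares
def proj(c,P):
    k=eyes.calibration(c); q=(np.asarray(P)-k["origin"])@R.from_rotvec(k["orientation"]).as_matrix()
    K=k["camera_matrix"]; return q[:,:2]/q[:,2:]*[K[0,0],K[1,1]]+K[:2,2]
S=np.array([[.120,.186,.148],[.120,-.086,.148],[-.118,-.086,.148],[-.118,.186,.148],[-.085,.05,.184],[-.154,-.155,.131]])
T=np.array([[190,110],[438,68],[477,288],[230,328],[346.5,274],[546,311]])/2.5+[140,110]
C=np.array([[548,410],[262,333],[345,137],[603,192],[462,168],[294,104]])/2.5+[110,110]
def world(p,s): return np.c_[np.asarray(s)[:,:2]@R.from_euler('z',p[2]).as_matrix()[:2,:2].T+p[:2],np.asarray(s)[:,2]]
E
python3 - <<'E'
from geo import *
for cs in (("top",),("scene",),("top","scene")):
    f=lambda p:np.concatenate([(proj(c,world(p,S))-(T if c=="top" else C)).ravel() for c in cs])
    r=least_squares(f,[.5,0,.1],loss='soft_l1'); print(cs,r.x.round(4)); 
print(r.fun.reshape(2,6,2).round(1))
p=r.x; print(world(p,[[-.154,-.155,.131],[-.164,-.155,.077],[-.085,.05,.182],[-.03,-.155,.078],[.123,.05,.138]]).round(4))
s=arm.get_state();print(R.from_rotvec(s["eef_rot"]).as_matrix().round(3))
E
```

```text
('top',) [ 0.6375 -0.0161  0.1499]
('scene',) [ 0.6412 -0.0128  0.1465]
('top', 'scene') [ 0.639  -0.0145  0.1466]
[[[-0.8 -1. ]
  [ 0.2 -0.5]
  [-0.  -0.9]
  [-3.7 -0.2]
  [-1.2 -0.4]
  [-0.2 -0.4]]

 [[ 1.  -1. ]
  [-1.4 -1.1]
  [-1.  -2.1]
  [-0.2 -0.3]
  [ 0.  -1.2]
  [-0.  -0.6]]]
[[ 0.5093 -0.1903  0.131 ]
 [ 0.4994 -0.1918  0.077 ]
 [ 0.5476  0.0226  0.182 ]
 [ 0.6319 -0.1722  0.078 ]
 [ 0.7534  0.053   0.138 ]]
[[ 0.932  0.363  0.   ]
 [ 0.363 -0.932 -0.   ]
 [-0.     0.    -1.   ]]
```

The rows are not in the units I measure in: shifts go in shares of 0.5 m and turns go in shares of 2 rad. I convert before sending: 0.405 m / 0.5 = 0.81, 0.03 m / 0.5 = 0.06, -1.346 rad / 2 = -0.673.

Request:
move_tool(ticks=[[0.2, -0.106, 0, 0, 0, -0.15], [0.4, -0.212, 0, 0, 0, -0.3], [0.6, -0.32, 0.02, 0, 0, -0.45], [0.81, -0.426, 0.06, 0, 0, -0.6], [0.81, -0.426, 0.06, 0, 0, -0.673], [0.81, -0.426, 0.06, 0, 0, -0.673], [0.81, -0.426, 0.06, 0, 0, -0.673], [0.81, -0.426, 0.06, 0, 0, -0.673], [0.81, -0.426, 0.06, 0, 0, -0.673], [0.81, -0.426, 0.06, 0, 0, -0.673], [0.81, -0.426, 0.06, 0, 0, -0.673], [0.81, -0.426, 0.06, 0, 0, -0.673], [0.81, -0.426, 0.06, 0, 0, -0.673]], aperture=0, force=80)

```text
t: 2.2
ee_pos: [0.5081, -0.1915, 0.2015]
eef_rot: [2.055, 2.376, -0.001]
force: [-0.2, 0.6, -0.5]
width: -0.0005
gripper_force: 0.0
```

```bash
python3 - <<'E'
from geo import *
import cv2
s=arm.get_state();print(s["ee_pos"],R.from_rotvec(s["eef_rot"]).as_matrix().round(3),s["joint_pos"].round(2),s["width"],s["force"])
a=eyes.camera("scene")[100:240,140:360,::-1]; cv2.imwrite("pics/s1.png",cv2.resize(a,None,fx=3,fy=3,interpolation=2))
print(proj("scene",[s["ee_pos"],[.5093,-.1903,.131]]))
E
```

```text
[ 0.50808006 -0.191505    0.20151651] [[-0.144  0.99  -0.   ]
 [ 0.99   0.144 -0.001]
 [-0.001 -0.    -1.   ]] [-0.48  0.32 -0.08  1.17 -0.    0.95] -0.0005113236599252702 [-0.16099163  0.55672869 -0.5457565 ]
[[223.84004516 132.35520234]
 [227.55791922 150.99798936]]
```

View pics/s1.png

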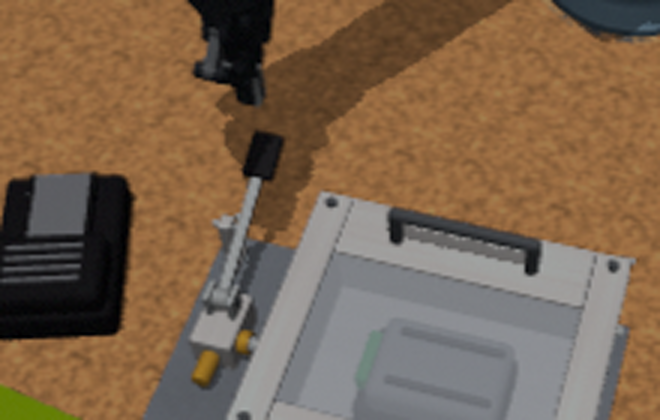

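The fingertip is at crop (253,100), just in front of and above the pad at (263,155), which matches the fit. Next I press along the arc.

To row units: 0.122 m / 0.5 = 0.244, 0.12 m / 0.5 = 0.24.

Request:
move_tool(ticks=[[0, 0, 0.07, 0, 0, 0], [0, 0, 0.12, 0, 0, 0], [0.002, -0.004, 0.144, 0, 0, 0], [0.002, -0.008, 0.164, 0, 0, 0], [0.002, -0.012, 0.182, 0, 0, 0], [0.002, -0.014, 0.2, 0, 0, 0], [0.002, -0.016, 0.216, 0, 0, 0], [0.002, -0.016, 0.228, 0, 0, 0], [0.002, -0.016, 0.24, 0, 0, 0], [0.002, -0.016, 0.244, 0, 0, 0], [0.002, -0.016, 0.244, 0, 0, 0]])

```text
t: 3.35
ee_pos: [0.5008, -0.1901, 0.0787]
eef_rot: [-2.052, -2.378, -0.001]
force: [0.3, -0.6, -1.0]
width: 0.0001
gripper_force: 0.0
```

To row units: 0.005 m / 0.5 = 0.01, 0.004 m / 0.5 = 0.008.

Request:
move_tool(ticks=[[0, 0, 0.004, 0, 0, 0], [0, 0, 0.008, 0, 0, 0], [0, 0, 0.01, 0, 0, 0], [0, 0, 0.01, 0, 0, 0]])

```text
t: 3.75
ee_pos: [0.5016, -0.1905, 0.0772]
eef_rot: [2.05, 2.377, 0.001]
force: [-6.3, 3.4, 19.5]
width: 0.0
gripper_force: 10.2
```

```bash
python3 - <<'E'
from geo import *
import cv2
a=eyes.camera("scene")[100:240,140:360,::-1]; cv2.imwrite("pics/s2.png",cv2.resize(a,None,fx=3,fy=3,interpolation=2))
E
```

```text
(no output)
```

View pics/s2.png

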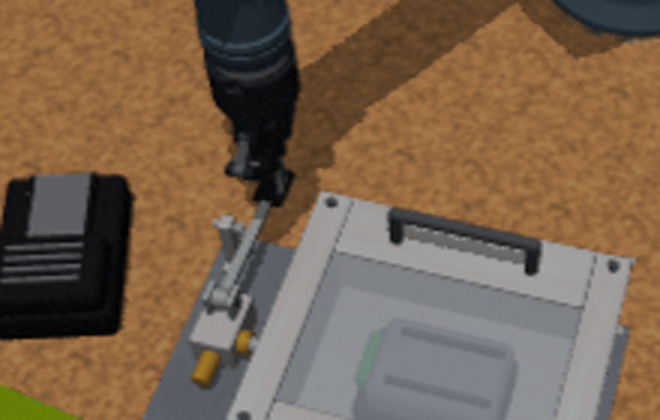

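The lever rests on its stop: pad z is 0.077 with 19 N of reaction. I'll retreat, open the fingers and check that it stays down.

To row units: -0.165 m / 0.5 = -0.33, -0.14 m / 0.5 = -0.28.

Request:
move_tool(ticks=[[0, 0, -0.04, 0, 0, 0], [0, 0, -0.12, 0, 0, 0], [0, 0, -0.2, 0, 0, 0], [0, 0, -0.28, 0, 0, 0], [0, 0, -0.33, 0, 0, 0], [0, 0, -0.33, 0, 0, 0], [0, 0, -0.33, 0, 0, 0]], aperture=0.085)

```text
t: 4.5
ee_pos: [0.5014, -0.1905, 0.2397]
eef_rot: [2.051, 2.377, 0.001]
force: [0.1, -0.6, -0.7]
width: 0.0847
gripper_force: 0.0
```

```bash
python3 - <<'E'
from geo import *
import cv2
im=eyes.camera("scene"); a=im[100:240,140:360,::-1]; cv2.imwrite("pics/s3.png",cv2.resize(a,None,fx=3,fy=3,interpolation=2))
p=[.639,-.0145,.1466]
s=arm.get_state();M=R.from_rotvec(s["eef_rot"]).as_matrix();print(s["ee_pos"])
h=world(p,[[-.085,.05,.182]])[0];print(h,(h-s["ee_pos"])@M, M.round(3))
print(proj("scene",world(p,[[-.164,-.155,.077],[-.085,-.002,.182],[-.085,.102,.182]]))-[140,100])
eyes.camera("top")
print(proj("top",world(p,[[-.085,-.002,.182],[-.085,.102,.182]])))
E
```

```text
[ 0.5006185  -0.19015457  0.23853649]
[0.54760798 0.02254726 0.182     ] [0.20348925 0.07769086 0.05659248] [[-0.147  0.989 -0.001]
 [ 0.989  0.147  0.   ]
 [ 0.    -0.001 -1.   ]]
[[ 91.20098123  60.82849427]
 [134.15942107  71.76652901]
 [175.80389216  81.30927096]]
[[297.46627736 215.99303075]
 [257.28965835 222.51819869]]
```

View pics/s3.png

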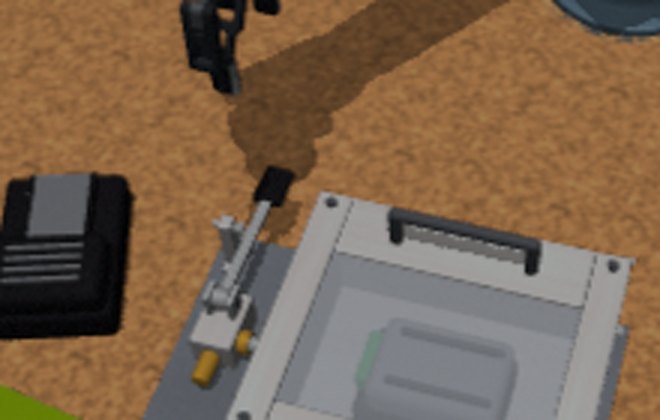

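The lever stays down: the pad sits at crop (273,186), where the fit predicts it. The handle also matches its prediction, (402,215)–(527,244). Now I move over it and go down.

To row units: 0.2035 m / 0.5 = 0.407, 0.0777 m / 0.5 = 0.1554.

Request:
move_tool(ticks=[[0.09, 0.034, 0, 0, 0, 0], [0.18, 0.07, 0, 0, 0, 0], [0.27, 0.104, 0, 0, 0, 0], [0.36, 0.138, 0, 0, 0, 0], [0.407, 0.1554, 0, 0, 0, 0], [0.407, 0.1554, 0.02, 0, 0, 0], [0.407, 0.1554, 0.09, 0, 0, 0], [0.407, 0.1554, 0.13, 0, 0, 0], [0.407, 0.1554, 0.15, 0, 0, 0], [0.407, 0.1554, 0.15, 0, 0, 0], [0.407, 0.1554, 0.15, 0, 0, 0]])

```text
t: 5.7
ee_pos: [0.5478, 0.0217, 0.1644]
eef_rot: [-2.053, -2.378, 0.0]
force: [0.5, 0.4, 0.6]
width: 0.0849
gripper_force: 0.0
```

```bash
python3 - <<'E'
from geo import *
import cv2
im=eyes.camera("scene"); a=im[100:240,180:400,::-1]; cv2.imwrite("pics/s4.png",cv2.resize(a,None,fx=3,fy=3,interpolation=2))
s=arm.get_state();print(s["ee_pos"],s["force"])
E
```

```text
[0.54841486 0.02181355 0.16510262] [ 0.15233126 -0.39552057  0.4705219 ]
```

View pics/s4.png

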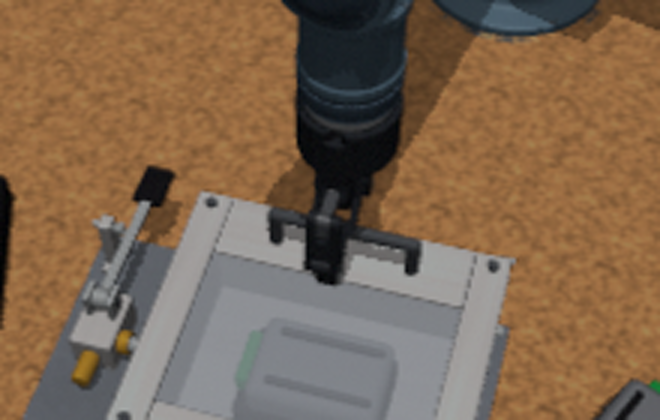

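The fingers straddle the bar near its middle, at about crop (335,240), so I close on it.

Request:
move_tool(ticks=[[0, 0, 0, 0, 0, 0], [0, 0, 0, 0, 0, 0], [0, 0, 0, 0, 0, 0], [0, 0, 0, 0, 0, 0], [0, 0, 0, 0, 0, 0], [0, 0, 0, 0, 0, 0], [0, 0, 0, 0, 0, 0], [0, 0, 0, 0, 0, 0]], aperture=0, force=70)

```text
t: 6.55
ee_pos: [0.5459, 0.0221, 0.1644]
eef_rot: [-2.051, -2.377, 0.005]
force: [-5.9, -1.1, 4.9]
width: 0.01
gripper_force: 68.3
```

To row units: -0.0278 m / 0.5 = -0.0556, -0.025 m / 0.5 = -0.05, 0.135 rad / 2 = 0.0675.

Request:
move_tool(ticks=[[0, 0.0006, -0.004, 0.005, 0, 0], [0, 0.0012, -0.008, 0.01, 0, 0], [0, 0.0018, -0.012, 0.015, 0, 0], [0, 0.0024, -0.016, 0.02, 0, 0], [0, 0.0032, -0.02, 0.025, 0, 0], [0, 0.0038, -0.0248, 0.03, 0, 0], [0, 0.005, -0.031, 0.0375, 0, 0], [0, 0.0064, -0.0372, 0.045, 0, 0], [0, 0.0078, -0.044, 0.0525, 0, 0], [0, 0.0094, -0.05, 0.06, 0, 0], [0, 0.0108, -0.0556, 0.0675, 0, 0], [0, 0.0108, -0.0556, 0.0675, 0, 0], [0, 0.0108, -0.0556, 0.0675, 0, 0], [0, 0.0108, -0.0556, 0.0675, 0, 0]])

```text
t: 7.95
ee_pos: [0.551, 0.023, 0.1915]
eef_rot: [-1.989, -2.306, 0.162]
force: [-8.1, -2.7, -3.1]
width: 0.0098
gripper_force: 69.3
```

```bash
python3 - <<'E'
from geo import *
import cv2
im=eyes.camera("scene"); a=im[100:240,180:400,::-1]; cv2.imwrite("pics/s5.png",cv2.resize(a,None,fx=3,fy=3,interpolation=2))
s=arm.get_state();print(s["ee_pos"],s["force"],s["width"],s["gripper_force"],abs(s["qvel"]).max())
E
```

```text
[0.55098011 0.02296686 0.19147375] [-8.1629512  -1.70547735 -1.8942937 ] 0.009850409075616386 69.26499724388123 0.0024046245235586072
```

View pics/s5.png

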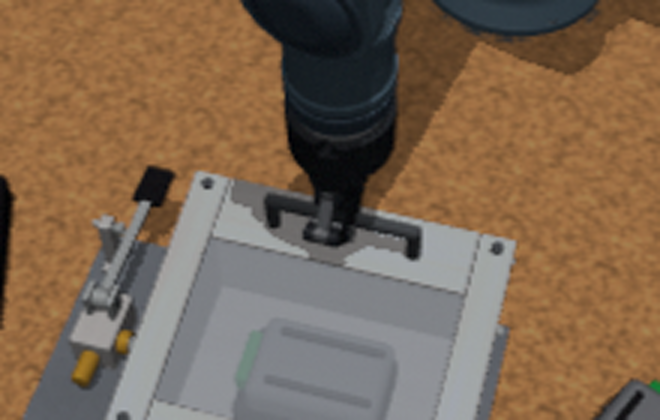

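The lid is ajar: its front screws moved up from crop (210,202) to (207,183) and from (493,265) to (497,247), and the lever is still down. I'll check the angle against the projection.

```bash
python3 - <<'E'
from geo import *
p=[.639,-.0145,.1466]
def pt(y,th):
    v=np.array([-.23,.010]); c,s=np.cos(th),np.sin(th)
    return [.123+v[0]*c+v[1]*s, y, .138-v[0]*s+v[1]*c]
for th in (0,.083,.1,.135,.16,.188):
    print(th,((proj("scene",world(p,[pt(-.075,th),pt(.175,th)]))-[180,100])*3).round(0).tolist())
s=arm.get_state();print(s["t"],s["force"],s["gripper_force"])
E
```

```text
0 [[209.0, 201.0], [497.0, 267.0]]
0.083 [[207.0, 188.0], [500.0, 255.0]]
0.1 [[206.0, 186.0], [501.0, 253.0]]
0.135 [[205.0, 181.0], [502.0, 248.0]]
0.16 [[204.0, 178.0], [502.0, 245.0]]
0.188 [[203.0, 174.0], [503.0, 242.0]]
8.0 [-8.1629512  -1.70547735 -1.8942937 ] 69.26499724388123
```

The shift of about −18 to −19 px gives roughly 0.13 rad, which agrees with the arm's own reading.

```bash
python3 -c "
from bench import arm
print(arm.job_done())"
```

```text
the job is handed in; nothing more can be done
None
```

I handed the job in with the vent lever held down by its detent and the gripper holding the lid still at about 0.13 rad (roughly 31 mm at the front edge); I never moved near the pack, charger or screwdriver, and the hand-in returned no verdict.

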